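# Hold a round flask down on the maker's stamp

### The arm

A 6-joint arm with a two-finger parallel gripper is mounted at the origin on the work surface. World frame = base frame: x ahead of the robot, y to its left, z up, the work surface at z = 0. Lengths are in m, angles in rad, forces in N, time in s.
With the tool pointing down it reaches from about 0.375 to 0.975 m from the base axis. Payload 3.8 kg.
Tool frame: the origin (TCP) lies on the centre line of the jaws, within the pads' length; the fingertips stand 22 mm ahead of it and the grasp point (between the pads) lies 3 mm ahead of it; x points along the fingers, y is the direction in which the jaws open and shut, and the axes are right-handed (so a half turn about x gives the same grasp; the last joint's range is limited). The gripper opens to 85 mm and grips with 20 to 120 N. Pads are 22 mm wide; open, the fingers measure 114 mm over their backs; the gripper's body (76 mm by 85 mm) begins 54 mm behind the grasp point. The pads swing forward as they close: fully open they stand 13 mm farther back than shut.
Start: joints at [-1.331, 0.264, 1.604, -0, 1.274, -0.037], TCP at [0.184, -0.649, 0.253] pointing down, gripper open.
Joint ranges: [-2.63, 2.63], [-0.94, 2.18], [0.31, 2.57], [-1.31, 4.45], [0, 2.66], [-2.55, 2.55]. Speed limits (rad/s): [2.57, 2.57, 3.14, 3.14, 3.14, 3.14].

### API

Orientations are given as a rotation vector (axis times angle).
In Python, from workcell import monitor, eyes, finish_job gives the robot as it stands. The module is installed in compiled form; this text tells all that it offers.
- The arm moves only by the tool play_rows, never from a script. Its argument "deltas" is a list of rows, each an object of numbers: "wx", "wy", "wz": the turn, a rotation vector about the world's x, y, z in degrees; "x", "y", "z": the shift along the world's x, y, z in mm; "fingers": the closure, from -1 (fully open) to 1 (shut), so that 0 is half open. A call has 1 to 20 rows; each row is the pose to reach, as a shift and turn from the pose commanded when the call began; what a row does not reach only later rows make up. A row lasts 1/8 s, in which the tool goes at most 62.5 mm and 10.7 degrees, less where a joint would pass 70% of its speed; a pose out of reach is approached as far as the arm can. A call with a gripper value outside its range is refused whole. The fingers move at their own pace and stop on an object; "grip_force" is the grip in N (left out, the last holds). Time passes only in rows, so rows that repeat a pose let the fingers close. It gives the time, the measured TCP pose, the force and the opening at its end, in the units of the state.
- monitor.read_state(): the state, without advancing time (a new reading comes with each control period).
- eyes.read_camera(name): name is "scene" or "top" or "wrist"; returns a dict with "frame" (480x640x3 uint8, red, green, blue), "depth" (480x640 float32, m along the optical axis (not along the pixel's ray), 0 where there is no reading), "K" (3x3 intrinsics, pixels), "view" (4x4, takes a point from world to camera coordinates); the wrist camera has in their place "tool_from_camera" (4x4, takes a point from camera to tool coordinates, whose origin is the TCP and whose axes are the tool frame's). Camera axes: x right, y down, z forward; pixel columns grow to the right and rows downward; lengths in m; the calibration is good to about 2 mm. A picture is of the moment at which its call begins: read the wrist's pose just before it.
- finish_job(): hands the job in, once; it reports no verdict.
The state is a dict: "time": time; "q": joint angles; "joint_vel": joint speeds; "joint_torque": joint torques, N m; "tool_pos": TCP position; "tcp_rot": TCP orientation; "wrist_force": force on the tool from outside, world axes, zero at the start; "torque": the same for the moment, N m; "width": opening from 0.0 (shut) to 1.0 (fully open).
Only numpy, scipy, OpenCV 4.12 (cv2) and the standard library are available. Lean on these libraries where they do the work, as an engineer would, in place of code of your own. Each camera call takes 0.05 s, during which the arm holds its last target.

### The job

Set the blue round flask upright in the orange sprung ring of the marking stand, then press it down against the springs until its foot squeezes the red stamp pad below about half-way down, gently enough not to ram the pad hard against its stop. Finish while still holding the flask pressed down on the stamp, so that the mark can take. Leave the white flask, the green bottle and the terracotta cup where they stand.

Things in the scene. Friction and masses are not known exactly. Their poses are not given: they have to be found in the camera images.
- blue_flask_center (a point): Blue glazed ceramic flask, standing loose on the table, with a ball-shaped body 92 mm across (widest 42 mm above the foot), a flat foot 36 mm across and a straight round neck 30 mm across from 90 to 126 mm above the foot, then a lip 36 mm across up to the top at 135 mm; about 0.3 kg. The point lies on its axis, half-way up (67.5 mm above the foot); its z axis points up the neck.
- white_flask_center (a point): White ceramic flask, a bystander of the same shape as the blue one, with a ball-shaped body 92 mm across (widest 42 mm above the foot), a flat foot 36 mm across and a straight round neck 30 mm across from 90 to 126 mm above the foot, then a lip 36 mm across up to the top at 135 mm; about 0.3 kg. The point lies on its axis, half-way up (67.5 mm above the foot); its z axis points up the neck.
- stand: Fixed marking stand: wooden base 150 x 150 x 20 mm, origin at the centre of its underside, z up along the axis of ring and stamp. Three steel guide posts with springs stand 60 mm out from that axis, tops 103 mm above the table.
- ring_center (a point): Centre of the upper face of the stand's orange ring, moving down with it: 8 mm thick, hole 68 mm, outside 92 mm, upper face 85 mm above the table when unloaded; level, z axis up. A flask seated upright in the ring has its foot about 11 mm below this point and its half-way point about 56 mm above it.
- ring (a joint): How far the ring is pushed straight down, m: 0 = up, 0.026 = end stop. Spring about 3.2 N to start it moving, plus 0.5 N per mm; the flask's weight hardly moves it (at most about 1 mm).
- stamp (a joint): How far the red stamp pad is squeezed down, m: 0 = free, 0.010 = hard stop. A disc 30 mm across on the ring's axis, top 62 mm above the table when free: the flask's foot meets it once the ring is about 12 mm down. Spring 2.3 N to start plus 0.7 N per mm. Squeezed 5 mm (ring down 17 mm), ring and pad push up with about 17 N, of which the flask's weight takes 3 N.
- green_bottle_center (a point): Green glass bottle, a bystander, 62 mm across, 210 mm tall; the point is half-way up on its axis.
- cup_center (a point): Terracotta cup, a bystander, 76 mm across the rim, 80 mm tall; the point is half-way up on its axis.
Not all that is in view belongs to the job. Of the things like the stand, leave any that is yellow; of the rest the larger one is meant.

How it is judged:
By the outcome, as a careful person would: the job done as asked, in the order asked, and still so for the second after the job is handed in, while the arm keeps its last pose, push and grip.
It also fails if it takes over 45 s, if anything falls off the work surface, if the arm or the gripper's body presses on something with over 40 N, if the wrist force passes 120 N, or if a joint passes its speed limit or range.

## Working session

There is one attempt and no reset: what is moved stays moved. The work goes in short steps, Python scripts to look and compute and a tool call to move; the robot and the scene stay as the last step left them, time stands still between calls to the robot, and variables do not carry over. Pictures are saved under pics/ and viewed, and the job is handed in when it is done.

Besides the shell and the picture viewer there is one more tool, called after "Call:" in YAML: its name, and indented under it one key for each argument. play_rows: Moves the arm, as the interface text tells. Its arguments: {"type":"object","properties":{"deltas":{"type":"array"},"grip_force":{"type":"number"}},"required":["deltas"]}

```bash
mkdir -p pics; python3 - <<'E'
from workcell import monitor, eyes
import cv2,numpy as np
s=monitor.read_state()
print({k:np.round(v,3).tolist() for k,v in s.items()})
for n in ("scene","top"):
    c=eyes.read_camera(n)
    np.savez(f"{n}0.npz",**{k:c[k] for k in c})
    cv2.imwrite(f"pics/{n}0.png",c["frame"][:,:,::-1])
    print(n,c["K"].tolist(),np.round(c["view"],3).tolist())
E
```

```text
{'time': 0.0, 'q': [-1.331, 0.265, 1.605, 0.0, 1.274, -0.037], 'joint_vel': [-0.0, -0.0, -0.001, 0.001, 0.002, -0.002], 'joint_torque': [-0.003, -51.512, -36.732, -0.0, 0.013, -0.0], 'tool_pos': [0.184, -0.649, 0.252], 'tcp_rot': [2.074, 0.291, -2.074], 'wrist_force': [-0.317, 0.384, -0.228], 'torque': [-0.022, -0.014, 0.012], 'width': 0.998}
scene [[526.6050439456475, 0.0, 322.6815151715663], [0.0, 526.6050439456475, 248.6001148256127], [0.0, 0.0, 1.0]] [[0.808, 0.589, 0.003, -0.435], [0.493, -0.673, -0.551, -0.267], [-0.322, 0.447, -0.834, 1.217], [0.0, 0.0, 0.0, 1.0]]
top [[546.6941612727677, 0.0, 326.261563465929], [0.0, 546.6941612727677, 248.02733035623535], [0.0, 0.0, 1.0]] [[-0.013, -1.0, -0.002, -0.073], [-0.979, 0.013, -0.202, 0.553], [0.202, -0.001, -0.979, 1.208], [0.0, 0.0, 0.0, 1.0]]
```

View pics/scene0.png

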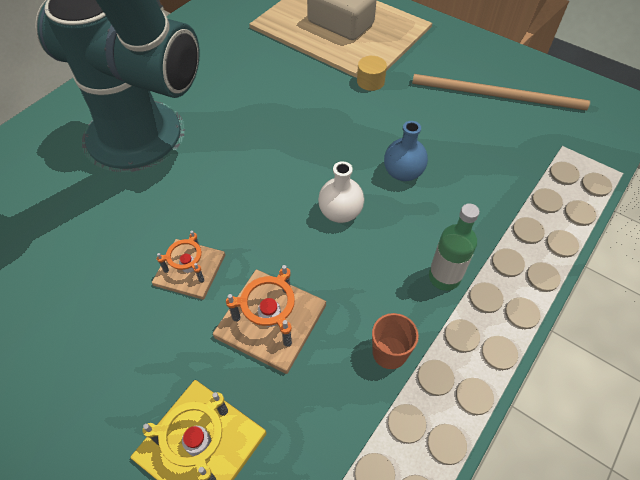

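View pics/top0.png

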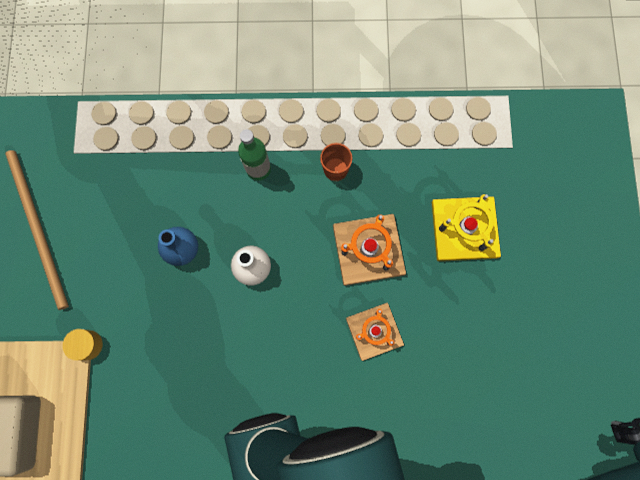

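The pictures show these candidates, with pixels in the top view. Flasks: blue (177,247) and white (250,266). Stands: orange/wood large (370,248), orange/wood small (376,331) and yellow (466,228). I choose the blue flask and the larger orange stand. Next I'll measure both and take a close crop.

```bash
cat > h.py <<'E'
import numpy as np,cv2
def load(n): return dict(np.load(n))
def cloud(c):
    d=c["depth"];K=c["K"];V=c["view"]
    v,u=np.mgrid[:480,:640]
    p=np.stack([(u-K[0,2])/K[0,0]*d,(v-K[1,2])/K[1,1]*d,d],-1)
    return (p-V[:3,3])@V[:3,:3]
def ray(c,u,v,z):
    K=c["K"];V=c["view"];R=V[:3,:3];o=-R.T@V[:3,3]
    d=R.T@np.array([(u-K[0,2])/K[0,0],(v-K[1,2])/K[1,1],1]);return o+d*(z-o[2])/d[2]
def proj(c,p):
    q=c["view"][:3,:3]@np.asarray(p)+c["view"][:3,3];q=c["K"]@q;return q[:2]/q[2]
def circ(xy):
    A=np.c_[2*xy,np.ones(len(xy))];s=np.linalg.lstsq(A,(xy**2).sum(1),rcond=None)[0]
    return s[:2],np.sqrt(s[2]+s[0]**2+s[1]**2)
E
python3 - <<'E'
from h import *
boxes={"scene":dict(blue=(375,115,440,190),white=(310,155,372,230),ring=(222,262,310,350)),"top":dict(blue=(150,220,205,272),white=(225,240,275,290),ring=(336,210,405,280))}
for n in("scene","top"):
    c=load(n+"0.npz");P=cloud(c);hsv=cv2.cvtColor(c["frame"],cv2.COLOR_RGB2HSV);H,S,V=[hsv[...,i].astype(int) for i in range(3)]
    t=P[400:410,200:210] if n=="top" else P[350:360,50:60]
    print(n,"table z",np.round(np.median(t[...,2]),4))
    for k,(a,b,e,f) in boxes[n].items():
        sub=np.zeros((480,640),bool);sub[b:f,a:e]=1;Z=P[...,2]
        sub&=c["depth"]>0
        if k=="ring":
            m=sub&(H<16)&(H>5)&(S>190)&(V>150)
            ys,xs=np.nonzero(m)
            cnt,h=cv2.findContours(m.astype(np.uint8),cv2.RETR_CCOMP,cv2.CHAIN_APPROX_NONE)
            hol=max([q for q,hh in zip(cnt,h[0]) if hh[3]>=0],key=cv2.contourArea,default=None)
            print("orange z pct",np.round(np.percentile(Z[m],[5,50,95]),4))
            if hol is not None:
                xy=np.array([ray(c,*q[0],.085)[:2] for q in hol]);print("hole top fit",circ(xy))
            mt=m&(abs(Z-.085)<.004);print("depth centre",np.median(P[mt],0),mt.sum(),circ(P[mt][:,:2]))
            r=sub&((H<5)|(H>174))&(S>170)
            ys,xs=np.nonzero(r);print("red",xs.mean(),ys.mean(),ray(c,xs.mean(),ys.mean(),.062),np.median(P[r],0))
        else:
            lip=sub&(Z>.128)&(Z<.142)
            print(k,"lip",lip.sum(),circ(P[lip][:,:2]),cv2.minEnclosingCircle(P[lip][:,:2].astype(np.float32)),np.percentile(P[lip][:,2],90))
            body=sub&(Z>.01)&(Z<.08);q=P[body];A=np.c_[2*q,np.ones(len(q))];s=np.linalg.lstsq(A,(q**2).sum(1),rcond=None)[0]
            print("  sphere",s[:3],np.sqrt(s[3]+s[:3]@s[:3]))
    f=c["frame"][:,:,::-1]
    if n=="scene":
        cv2.imwrite("pics/crop0.png",np.hstack([cv2.resize(f[100:240,300:450],None,fx=2.5,fy=2.5),cv2.resize(f[230:370,140:290+0+20],None,fx=2.5,fy=2.5)]))
E
```

```text
scene table z -0.0008
blue lip 221 (array([0.56333895, 0.26235026]), np.float64(0.01364300848778061)) ((0.563389778137207, 0.2627832889556885), 0.019639521837234497) 0.13556346406209446
  sphere [0.56262538 0.26337231 0.0416921 ] 0.04504091757906162
white lip 259 (array([0.51534751, 0.09131789]), np.float64(0.013464225664966566)) ((0.5141667723655701, 0.0912867859005928), 0.019772855564951897) 0.13590089716357442
  sphere [0.51481383 0.09245628 0.04160795] 0.04527791617266775
orange z pct [0.0801 0.0839 0.0858]
depth centre [ 0.55985053 -0.19620209  0.08402066] 71 (array([ 0.55530701, -0.18660696]), np.float64(0.05342240082933682))
red 268.1031390134529 305.9775784753363 [ 0.55738622 -0.18578848  0.062     ] [ 0.55682394 -0.18556513  0.06110932]
top table z 0.0002
blue lip 218 (array([0.56287018, 0.26613798]), np.float64(0.013062105446689967)) ((0.5624387264251709, 0.2670007348060608), 0.018842879682779312) 0.1385719882538588
  sphere [0.56365867 0.26711037 0.04141746] 0.04673085716069677
white lip 219 (array([0.51470055, 0.09516533]), np.float64(0.01297535443960121)) ((0.5148841142654419, 0.0954366996884346), 0.018391408026218414) 0.13924631313542457
  sphere [0.5152654  0.0955562  0.04332376] 0.04549229673798766
orange z pct [0.0806 0.0861 0.09  ]
hole top fit (array([ 0.55704355, -0.18136319]), np.float64(0.03485647141323692))
depth centre [ 0.54960444 -0.18302752  0.08596718] 574 (array([ 0.55496518, -0.18055896]), np.float64(0.043740450525430165))
red 370.0413223140496 244.8512396694215 [ 0.55668536 -0.18147115  0.062     ] [ 0.5564343  -0.18151405  0.06279179]
```

View pics/crop0.png

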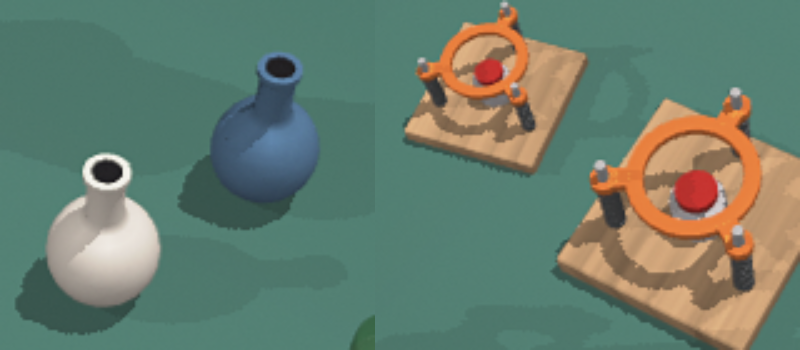

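```bash
python3 - <<'E'
from h import *
from workcell import monitor
from scipy.spatial.transform import Rotation as R
print(np.round(R.from_rotvec(monitor.read_state()["tcp_rot"]).as_matrix(),3))
for n in("scene","top"):
    P=cloud(load(n+"0.npz"))
    # top of obstacles: bottle, cup
    b=dict(scene=((435,200,480,290),(370,312,420,368)),top=((238,128,272,180),(320,140,353,182)))[n]
    for a,bb,e,f in b:
        q=P[bb:f,a:e].reshape(-1,3);q=q[q[:,2]>.03];print(n,np.round(np.median(q,0),3),q[:,2].max())
E
```

```text
[[-0.001  0.273 -0.962]
 [ 0.002 -0.962 -0.273]
 [-1.    -0.002 -0.   ]]
scene [0.769 0.065 0.131] 0.8697886708610889
scene [ 0.761 -0.096  0.064] 0.8697886708610889
top [0.751 0.08  0.138] 1.2949376728461077
top [ 0.778 -0.106  0.066] 1.2949376728461077
```

Call:
play_rows:
  deltas:
    - {"x": 370, "y": 465, "z": 70, "fingers": -1}
    - {"x": 370, "y": 465, "z": 70, "fingers": -1}
    - {"x": 370, "y": 465, "z": 70, "fingers": -1}
    - {"x": 370, "y": 465, "z": 70, "fingers": -1}
    - {"x": 370, "y": 465, "z": 70, "fingers": -1}
    - {"x": 370, "y": 465, "z": 70, "fingers": -1}
    - {"x": 370, "y": 465, "z": 70, "fingers": -1}
    - {"x": 370, "y": 465, "z": 70, "fingers": -1}
    - {"x": 370, "y": 465, "z": 70, "fingers": -1}
    - {"x": 370, "y": 465, "z": 70, "fingers": -1}
    - {"x": 370, "y": 465, "z": 70, "fingers": -1}
    - {"x": 370, "y": 465, "z": 70, "fingers": -1}
    - {"x": 370, "y": 465, "z": 70, "fingers": -1}

```text
schema error: expected keys wx, wy, wz, x, y, z, fingers
```

Call:
play_rows:
  deltas:
    - {"wx": 0, "wy": 0, "wz": 0, "x": 370, "y": 465, "z": 70, "fingers": -1}
    - {"wx": 0, "wy": 0, "wz": 0, "x": 370, "y": 465, "z": 70, "fingers": -1}
    - {"wx": 0, "wy": 0, "wz": 0, "x": 370, "y": 465, "z": 70, "fingers": -1}
    - {"wx": 0, "wy": 0, "wz": 0, "x": 370, "y": 465, "z": 70, "fingers": -1}
    - {"wx": 0, "wy": 0, "wz": 0, "x": 370, "y": 465, "z": 70, "fingers": -1}
    - {"wx": 0, "wy": 0, "wz": 0, "x": 370, "y": 465, "z": 70, "fingers": -1}
    - {"wx": 0, "wy": 0, "wz": 0, "x": 370, "y": 465, "z": 70, "fingers": -1}
    - {"wx": 0, "wy": 0, "wz": 0, "x": 370, "y": 465, "z": 70, "fingers": -1}
    - {"wx": 0, "wy": 0, "wz": 0, "x": 370, "y": 465, "z": 70, "fingers": -1}
    - {"wx": 0, "wy": 0, "wz": 0, "x": 370, "y": 465, "z": 70, "fingers": -1}
    - {"wx": 0, "wy": 0, "wz": 0, "x": 370, "y": 465, "z": 70, "fingers": -1}
    - {"wx": 0, "wy": 0, "wz": 0, "x": 370, "y": 465, "z": 70, "fingers": -1}

```text
time: 1.6
tool_pos: [0.5539, -0.1844, 0.3226]
tcp_rot: [2.072, 0.289, -2.075]
wrist_force: [-1.2, 0.7, -0.0]
width: 0.999
```

```bash
cat > w.py <<'E'
import sys
from h import *
from workcell import monitor,eyes
from scipy.spatial.transform import Rotation as R
def wrist(name):
    s=monitor.read_state();c=eyes.read_camera("wrist")
    T=np.eye(4);T[:3,:3]=R.from_rotvec(s["tcp_rot"]).as_matrix();T[:3,3]=s["tool_pos"]
    c["view"]=np.linalg.inv(T@c["tool_from_camera"])
    np.savez(name+".npz",**c);cv2.imwrite(f"pics/{name}.png",c["frame"][:,:,::-1]);
    print(round(s["time"],2),np.round(s["tool_pos"],4),np.round(s["q"],2),"F",np.round(s["wrist_force"],2),s["width"])
    return c
E
python3 -c "
from w import *
c=wrist('w1');print(np.round(c['tool_from_camera'],3))"
```

```text
1.6 [ 0.5539 -0.1844  0.3226] [-0.36  0.06  1.72 -0.    1.37  0.93] F [-1.2   0.66 -0.  ] 0.9990326852262307
[[-0.    -0.324  0.946 -0.121]
 [ 1.    -0.     0.     0.   ]
 [ 0.     0.946  0.324 -0.085]
 [ 0.     0.     0.     1.   ]]
```

View pics/w1.png

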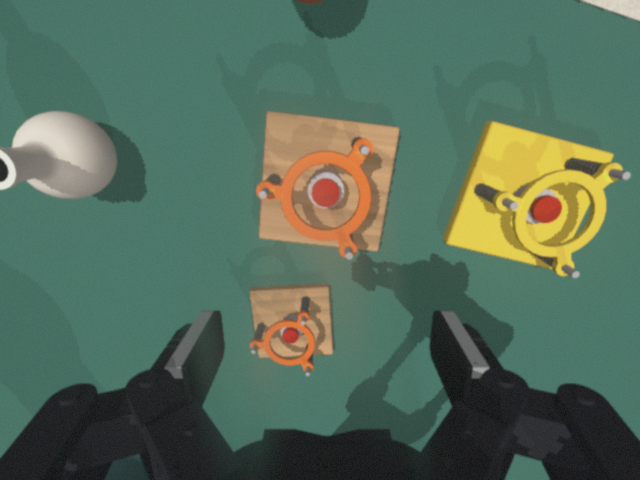

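The wrist view shows the large orange ring at about (326,195), with its red pad at (326,190). The small stand is at (290,335) and the yellow one at (560,210). Measuring the ring from here.

```bash
cat > ring.py <<'E'
from w import *
def ringfit(c,box):
    a,b,e,f=box
    hsv=cv2.cvtColor(c["frame"],cv2.COLOR_RGB2HSV);H,S,V=[hsv[...,i].astype(int) for i in range(3)]
    sub=np.zeros((480,640),bool);sub[b:f,a:e]=1
    m=sub&(H<14)&(H>5)&(S>175)&(V>120)
    cnt,h=cv2.findContours(m.astype(np.uint8),cv2.RETR_CCOMP,cv2.CHAIN_APPROX_NONE)
    hol=max([q for q,hh in zip(cnt,h[0]) if hh[3]>=0],key=cv2.contourArea)
    print("hole",[np.round(x,4) for x in circ(np.array([ray(c,*q[0],.085)[:2] for q in hol]))])
    r=sub&((H<4)|(H>175))&(S>180)
    r=cv2.morphologyEx(r.astype(np.uint8),cv2.MORPH_OPEN,np.ones((5,5)))>0
    ys,xs=np.nonzero(r);P=cloud(c);print("red px",xs.mean(),ys.mean(),ray(c,xs.mean(),ys.mean(),.062).round(4),"depthmed",np.median(P[r],0).round(4))
    print("orange z",np.percentile(P[m][:,2],[10,50,90]).round(4))
E
python3 - <<'E'
from ring import *
ringfit(load("w1.npz"),(250,105,400,262))
E
```

```text
hole [array([ 0.5442, -0.2182]), np.float64(0.0015)]
red px nan nan [nan nan nan] depthmed [nan nan nan]
orange z [0.0843 0.0853 0.0862]ring.py:12: RuntimeWarning: Mean of empty slice.
  ys,xs=np.nonzero(r);P=cloud(c);print("red px",xs.mean(),ys.mean(),ray(c,xs.mean(),ys.mean(),.062).round(4),"depthmed",np.median(P[r],0).round(4))
  ret = ret.dtype.type(ret / rcount)
  return _methods._mean(a, axis=axis, dtype=dtype,
  ret = um.true_divide(
```

```bash
sed -i 's/(H<14)&(H>5)&(S>175)&(V>120)/(H<16)\&(H>6)\&(S>160)\&(V>110)/; s/((H<4)|(H>175))&(S>180)/((H<4)|(H>172))\&(S>150)/' ring.py; python3 - <<'E'
from ring import *
c=load("w1.npz");h=cv2.cvtColor(c["frame"],cv2.COLOR_RGB2HSV);print(h[190,326],h[190,287],h[237,330],h[150,320])
for b in range(1):
  ringfit(c,(250,105,400,262))
E
```

```text
[  3 172 185] [ 11 170 216] [ 11 168 212] [ 14 117 170]
hole [array([ 0.5586, -0.1817]), np.float64(0.0349)]
red px 333.4107142857143 187.5 [ 0.5665 -0.1887  0.062 ] depthmed [ 0.5664 -0.1887  0.0622]
orange z [0.0842 0.0853 0.0862]
```

Call:
play_rows:
  deltas:
    - {"wx": 0, "wy": 0, "wz": 0, "x": 9, "y": 449, "z": -30, "fingers": -1}
    - {"wx": 0, "wy": 0, "wz": 0, "x": 9, "y": 449, "z": -30, "fingers": -1}
    - {"wx": 0, "wy": 0, "wz": 0, "x": 9, "y": 449, "z": -30, "fingers": -1}
    - {"wx": 0, "wy": 0, "wz": 0, "x": 9, "y": 449, "z": -30, "fingers": -1}
    - {"wx": 0, "wy": 0, "wz": 0, "x": 9, "y": 449, "z": -30, "fingers": -1}
    - {"wx": 0, "wy": 0, "wz": 0, "x": 9, "y": 449, "z": -30, "fingers": -1}
    - {"wx": 0, "wy": 0, "wz": 0, "x": 9, "y": 449, "z": -30, "fingers": -1}
    - {"wx": 0, "wy": 0, "wz": 0, "x": 9, "y": 449, "z": -30, "fingers": -1}
    - {"wx": 0, "wy": 0, "wz": 0, "x": 9, "y": 449, "z": -30, "fingers": -1}
    - {"wx": 0, "wy": 0, "wz": 0, "x": 9, "y": 449, "z": -30, "fingers": -1}

```text
time: 2.9
tool_pos: [0.5638, 0.2626, 0.2933]
tcp_rot: [2.074, 0.286, -2.074]
wrist_force: [0.7, 0.7, 0.1]
width: 0.999
```

```bash
python3 - <<'E'
from w import *
c=wrist('w2');P=cloud(c)
hsv=cv2.cvtColor(c["frame"],cv2.COLOR_RGB2HSV);H,S,V=[hsv[...,i].astype(int) for i in range(3)]
near=(np.hypot(P[...,0]-.563,P[...,1]-.265)<.05)&(c["depth"]>0)
lip=near&(P[...,2]>.130)&(P[...,2]<.142)
ys,xs=np.nonzero(lip);print("lip px",xs.mean(),ys.mean(),lip.sum(),circ(P[lip][:,:2]),cv2.minEnclosingCircle(P[lip][:,:2].astype(np.float32)),np.percentile(P[lip][:,2],[5,50,95]))
q=P[near&(P[...,2]>.01)&(P[...,2]<.08)];A=np.c_[2*q,np.ones(len(q))];s=np.linalg.lstsq(A,(q**2).sum(1),rcond=None)[0]
print("sphere",s[:3],np.sqrt(s[3]+s[:3]@s[:3]))
E
```

```text
2.9 [0.5638 0.2626 0.2933] [ 0.4   0.14  1.67 -0.    1.32  1.69] F [0.65 0.72 0.13] 0.998737397620227
lip px 321.54031746031745 221.10730158730158 1575 (array([0.56627677, 0.26700206]), np.float64(0.012857315917754693)) ((0.565680980682373, 0.2669661045074463), 0.018348507583141327) [0.13405778 0.13550431 0.13664768]
sphere [0.56577842 0.26690981 0.0428098 ] 0.04555918275938769
```

View pics/w2.png

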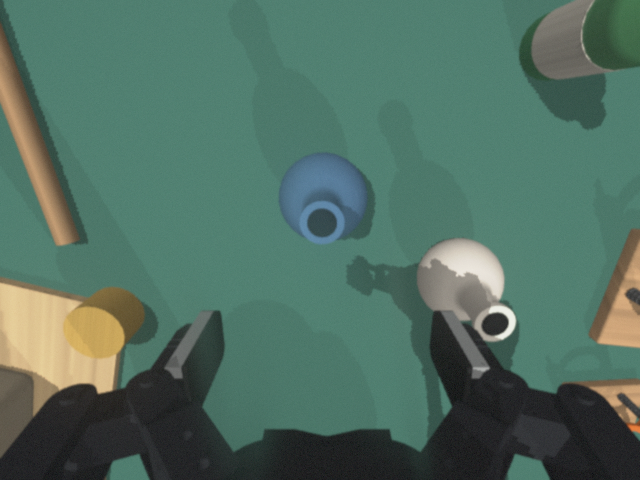

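The blue flask's lip is at (322,221) and the white one's at (495,322). The wrist camera puts the blue axis at (0.566, 0.267) and the lip top at 0.1355, which agrees with the other cameras. Moving down towards it.

Call:
play_rows:
  deltas:
    - {"wx": 0, "wy": 0, "wz": 0, "x": 2, "y": 2, "z": -60, "fingers": -1}
    - {"wx": 0, "wy": 0, "wz": 0, "x": 2, "y": 2, "z": -100, "fingers": -1}
    - {"wx": 0, "wy": 0, "wz": 0, "x": 2, "y": 2, "z": -100, "fingers": -1}
    - {"wx": 0, "wy": 0, "wz": 0, "x": 2, "y": 2, "z": -100, "fingers": -1}
    - {"wx": 0, "wy": 0, "wz": 0, "x": 2, "y": 2, "z": -100, "fingers": -1}

```text
time: 3.58
tool_pos: [0.5673, 0.267, 0.1965]
tcp_rot: [2.079, 0.29, -2.069]
wrist_force: [0.5, 0.7, -1.3]
width: 1.004
```

Call:
play_rows:
  deltas:
    - {"wx": 0, "wy": 0, "wz": 0, "x": 0, "y": 0, "z": -30, "fingers": -1}
    - {"wx": 0, "wy": 0, "wz": 0, "x": 0, "y": 0, "z": -60, "fingers": -1}
    - {"wx": 0, "wy": 0, "wz": 0, "x": 0, "y": 0, "z": -82, "fingers": -1}
    - {"wx": 0, "wy": 0, "wz": 0, "x": 0, "y": 0, "z": -82, "fingers": -1}
    - {"wx": 0, "wy": 0, "wz": 0, "x": 0, "y": 0, "z": -82, "fingers": -1}

```text
time: 4.2
tool_pos: [0.5668, 0.2673, 0.1134]
tcp_rot: [2.077, 0.29, -2.07]
wrist_force: [0.9, -0.3, -0.8]
width: 0.996
```

```bash
python3 -c "
from w import *
c=wrist('w3')"
```

```text
4.2 [0.5668 0.2673 0.1134] [0.4  0.29 1.84 0.   1.01 1.69] F [ 0.92 -0.27 -0.77] 0.9961084587690504
```

View pics/w3.png

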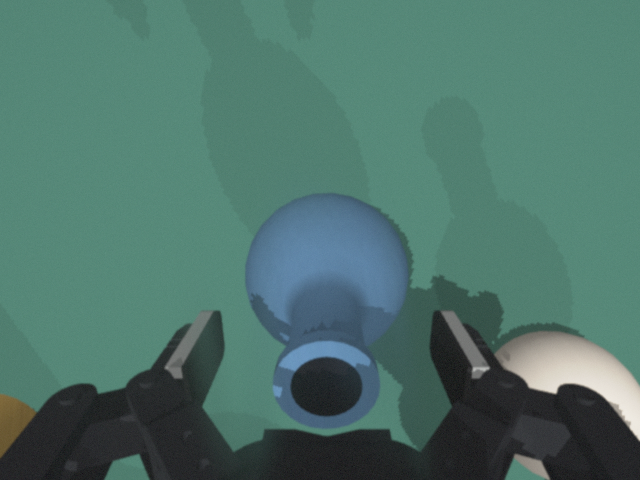

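The neck is centred between the pads: lip at (326,385), pads at columns 222 and 432. Closing.

Call:
play_rows:
  deltas:
    - {"wx": 0, "wy": 0, "wz": 0, "x": 0, "y": 0, "z": 0, "fingers": 1}
    - {"wx": 0, "wy": 0, "wz": 0, "x": 0, "y": 0, "z": 0, "fingers": 1}
    - {"wx": 0, "wy": 0, "wz": 0, "x": 0, "y": 0, "z": 0, "fingers": 1}
    - {"wx": 0, "wy": 0, "wz": 0, "x": 0, "y": 0, "z": 0, "fingers": 1}
    - {"wx": 0, "wy": 0, "wz": 0, "x": 0, "y": 0, "z": 0, "fingers": 1}
    - {"wx": 0, "wy": 0, "wz": 0, "x": 0, "y": 0, "z": 0, "fingers": 1}
    - {"wx": 0, "wy": 0, "wz": 0, "x": 0, "y": 0, "z": 0, "fingers": 1}
    - {"wx": 0, "wy": 0, "wz": 0, "x": 0, "y": 0, "z": 0, "fingers": 1}
  grip_force: 60

```text
time: 5.25
tool_pos: [0.5658, 0.2669, 0.1118]
tcp_rot: [2.074, 0.289, -2.072]
wrist_force: [-0.5, 0.2, 5.1]
width: 0.36
```

```bash
python3 -c "
from w import *
c=wrist('w4')"
```

```text
5.25 [0.5658 0.2669 0.1118] [0.4  0.29 1.84 0.   1.   1.69] F [-0.52  0.24  5.12] 0.3601941254660396
```

View pics/w4.png

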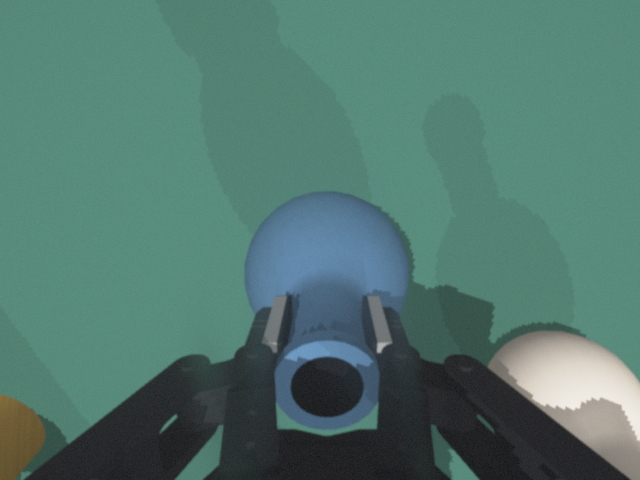

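Call:
play_rows:
  deltas:
    - {"wx": 0, "wy": 0, "wz": 0, "x": 0, "y": 0, "z": 10, "fingers": 1}
    - {"wx": 0, "wy": 0, "wz": 0, "x": 0, "y": 0, "z": 30, "fingers": 1}
    - {"wx": 0, "wy": 0, "wz": 0, "x": 0, "y": 0, "z": 60, "fingers": 1}
    - {"wx": 0, "wy": 0, "wz": 0, "x": 0, "y": 0, "z": 100, "fingers": 1}
    - {"wx": 0, "wy": 0, "wz": 0, "x": 0, "y": 0, "z": 140, "fingers": 1}
    - {"wx": 0, "wy": 0, "wz": 0, "x": 0, "y": 0, "z": 160, "fingers": 1}
    - {"wx": 0, "wy": 0, "wz": 0, "x": 0, "y": 0, "z": 160, "fingers": 1}
    - {"wx": 0, "wy": 0, "wz": 0, "x": 0, "y": 0, "z": 160, "fingers": 1}
  grip_force: 60

```text
time: 6.3
tool_pos: [0.5644, 0.2662, 0.2692]
tcp_rot: [2.069, 0.288, -2.076]
wrist_force: [-0.2, -0.0, -1.6]
width: 0.361
```

```bash
python3 -c "
from w import *
c=wrist('w5')"
```

```text
6.3 [0.5644 0.2662 0.2692] [ 0.4   0.16  1.7  -0.    1.29  1.69] F [-0.16 -0.02 -1.6 ] 0.36073919386328973
```

View pics/w5.png

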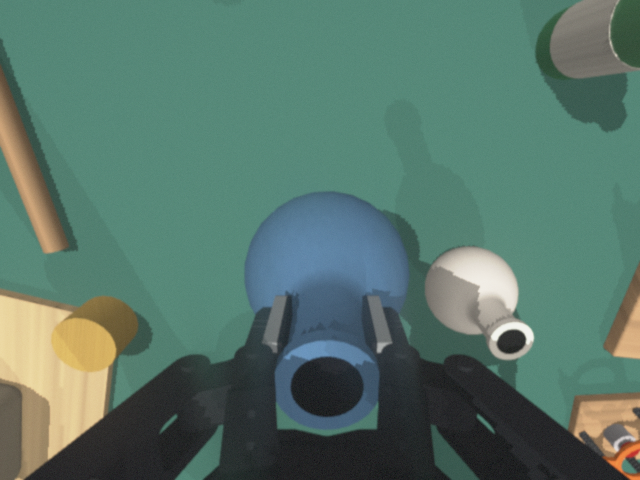

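Call:
play_rows:
  deltas:
    - {"wx": 0, "wy": 0, "wz": 0, "x": 0, "y": -25, "z": 0, "fingers": 1}
    - {"wx": 0, "wy": 0, "wz": 0, "x": -1, "y": -70, "z": 0, "fingers": 1}
    - {"wx": 0, "wy": 0, "wz": 0, "x": -2, "y": -120, "z": 0, "fingers": 1}
    - {"wx": 0, "wy": 0, "wz": 0, "x": -3, "y": -170, "z": 0, "fingers": 1}
    - {"wx": 0, "wy": 0, "wz": 0, "x": -4, "y": -220, "z": 0, "fingers": 1}
    - {"wx": 0, "wy": 0, "wz": 0, "x": -5, "y": -270, "z": 0, "fingers": 1}
    - {"wx": 0, "wy": 0, "wz": 0, "x": -6, "y": -320, "z": 0, "fingers": 1}
    - {"wx": 0, "wy": 0, "wz": 0, "x": -7, "y": -370, "z": 0, "fingers": 1}
    - {"wx": 0, "wy": 0, "wz": 0, "x": -7, "y": -410, "z": 0, "fingers": 1}
    - {"wx": 0, "wy": 0, "wz": 0, "x": -7, "y": -435, "z": 0, "fingers": 1}
    - {"wx": 0, "wy": 0, "wz": 0, "x": -7, "y": -448, "z": 0, "fingers": 1}
    - {"wx": 0, "wy": 0, "wz": 0, "x": -7, "y": -448, "z": 0, "fingers": 1}
    - {"wx": 0, "wy": 0, "wz": 0, "x": -7, "y": -448, "z": 0, "fingers": 1}
    - {"wx": 0, "wy": 0, "wz": 0, "x": -7, "y": -448, "z": 0, "fingers": 1}
  grip_force: 60

```text
time: 8.1
tool_pos: [0.5585, -0.1802, 0.2713]
tcp_rot: [2.073, 0.29, -2.073]
wrist_force: [-0.1, -0.9, -2.5]
width: 0.359
```

```bash
python3 - <<'E'
from w import *
c=wrist('w6')
t=eyes.read_camera("top");np.savez("top6.npz",**t)
s=eyes.read_camera("scene");np.savez("scene6.npz",**s)
f=lambda c,a,b:cv2.resize(c["frame"][b:b+150,a:a+130,::-1],None,fx=3,fy=3)
cv2.imwrite("pics/c6.png",np.hstack([f(s,210,190),f(t,310,170)]))
r=[]
for i in range(3):
    st=monitor.read_state();r.append(st["tool_pos"]);eyes.read_camera("top")
    print(np.round(st["tool_pos"],4),np.round(st["tcp_rot"],3),np.round(st["wrist_force"],2))
for n in("scene","top"):
    c=load(n+"6.npz");P=cloud(c)
    near=(np.hypot(P[...,0]-.557,P[...,1]+.183)<.055)&(c["depth"]>0)
    hsv=cv2.cvtColor(c["frame"],cv2.COLOR_RGB2HSV);H,S=hsv[...,0],hsv[...,1]
    q=P[near&(P[...,2]>.16)&(P[...,2]<.24)&(H>95)&(H<125)&(S>90)];A=np.c_[2*q,np.ones(len(q))];x=np.linalg.lstsq(A,(q**2).sum(1),rcond=None)[0]
    print(n,"sphere",len(q),x[:3].round(4),np.sqrt(x[3]+x[:3]@x[:3]))
E
```

```text
8.1 [ 0.5585 -0.1802  0.2713] [-0.35  0.09  1.78  0.    1.28  0.94] F [-0.08 -0.9  -2.49] 0.3591390361737451
[ 0.5586 -0.1805  0.2714] [ 2.073  0.29  -2.072] [-0.44  0.38 -3.17]
[ 0.5586 -0.1807  0.2714] [ 2.073  0.29  -2.072] [ 0.12  0.08 -2.77]
[ 0.5586 -0.1808  0.2714] [ 2.073  0.29  -2.073] [-0.57 -1.28 -3.11]
scene sphere 2008 [ 0.556  -0.1832  0.2013] 0.045507620890945205
top sphere 583 [ 0.5556 -0.1803  0.2041] 0.04465586772404845
```

View pics/c6.png

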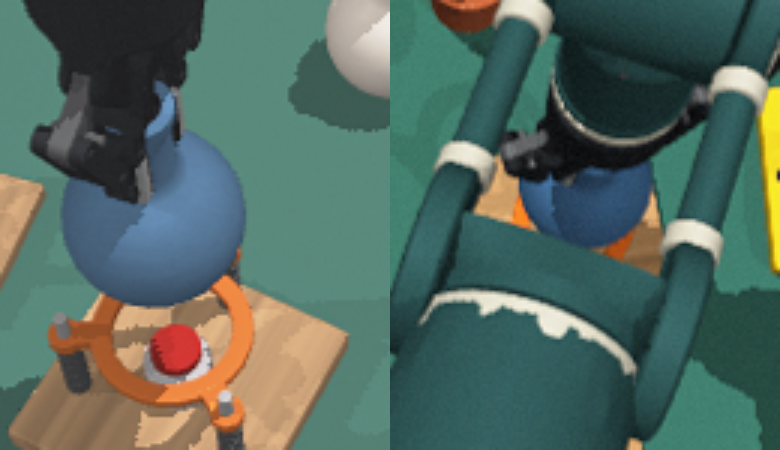

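View pics/w6.png

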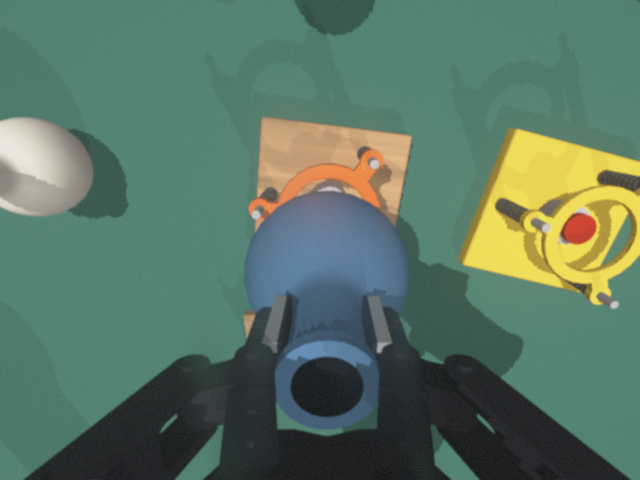

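Flask and ring differ by only about 1 mm in all three views, so I'm correcting by x+1, y-1 and going down to just above seating. The seated TCP height should be 0.186.

Call:
play_rows:
  deltas:
    - {"wx": 0, "wy": 0, "wz": 0, "x": 1, "y": -1, "z": -25, "fingers": 1}
    - {"wx": 0, "wy": 0, "wz": 0, "x": 1, "y": -1, "z": -50, "fingers": 1}
    - {"wx": 0, "wy": 0, "wz": 0, "x": 1, "y": -1, "z": -68, "fingers": 1}
    - {"wx": 0, "wy": 0, "wz": 0, "x": 1, "y": -1, "z": -78, "fingers": 1}
    - {"wx": 0, "wy": 0, "wz": 0, "x": 1, "y": -1, "z": -80, "fingers": 1}
    - {"wx": 0, "wy": 0, "wz": 0, "x": 1, "y": -1, "z": -80, "fingers": 1}
    - {"wx": 0, "wy": 0, "wz": 0, "x": 1, "y": -1, "z": -80, "fingers": 1}
  grip_force: 80

```text
time: 9.28
tool_pos: [0.5601, -0.1825, 0.1924]
tcp_rot: [2.075, 0.288, -2.071]
wrist_force: [-0.8, -0.4, -2.4]
width: 0.355
```

```bash
python3 - <<'E'
from w import *
c=wrist('w7')
s=eyes.read_camera("scene");np.savez("scene7.npz",**s)
f=lambda c,a,b,w,h:cv2.resize(c["frame"][b:b+h,a:a+w,::-1],None,fx=2.5,fy=2.5)
cv2.imwrite("pics/c7.png",np.hstack([f(s,200,190,130,190),f(c,220,100,180,190)]))
for i in range(4):
    st=monitor.read_state();eyes.read_camera("top")
    print(np.round(st["tool_pos"],4),np.round(st["wrist_force"],2),np.round(st["torque"],3))
E
```

```text
9.28 [ 0.5601 -0.1825  0.1924] [-0.36  0.15  1.86  0.    1.13  0.94] F [-0.76 -0.4  -2.37] 0.35549044688871206
[ 0.5599 -0.1825  0.1922] [ 1.16  0.6  -2.51] [ 0.018 -0.038 -0.012]
[ 0.5598 -0.1825  0.192 ] [-0.55  0.69 -2.89] [-0.038  0.018 -0.002]
[ 0.5597 -0.1824  0.1918] [-0.01  0.28 -1.88] [0.018 0.009 0.057]
[ 0.5596 -0.1823  0.1917] [-0.18  0.51 -2.61] [-0.013 -0.045 -0.03 ]
```

View pics/c7.png

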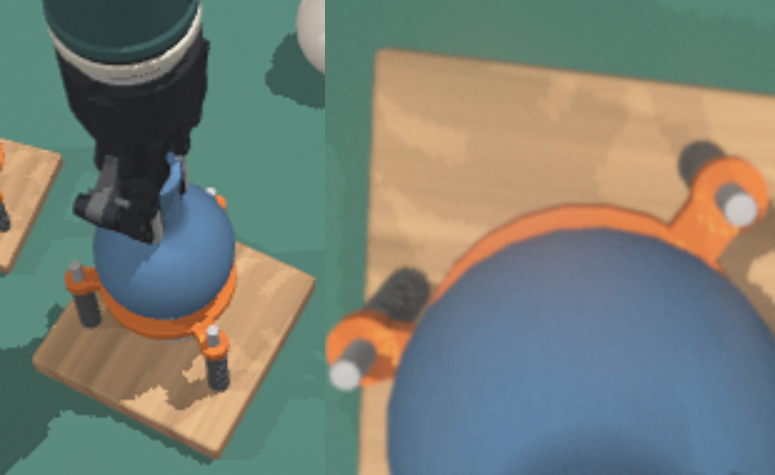

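The scene crop shows the flask over the ring and inside the three posts, with no contact yet. Going down in steps to find contact.

Call:
play_rows:
  deltas:
    - {"wx": 0, "wy": 0, "wz": 0, "x": 0, "y": 0, "z": -3, "fingers": 1}
    - {"wx": 0, "wy": 0, "wz": 0, "x": 0, "y": 0, "z": -4, "fingers": 1}
    - {"wx": 0, "wy": 0, "wz": 0, "x": 0, "y": 0, "z": -5, "fingers": 1}
    - {"wx": 0, "wy": 0, "wz": 0, "x": 0, "y": 0, "z": -5, "fingers": 1}

```text
time: 10.07
tool_pos: [0.5594, -0.1823, 0.1861]
tcp_rot: [2.073, 0.289, -2.074]
wrist_force: [-0.6, 0.6, -2.5]
width: 0.355
```

Call:
play_rows:
  deltas:
    - {"wx": 0, "wy": 0, "wz": 0, "x": 0, "y": 0, "z": -2, "fingers": 1}
    - {"wx": 0, "wy": 0, "wz": 0, "x": 0, "y": 0, "z": -4, "fingers": 1}
    - {"wx": 0, "wy": 0, "wz": 0, "x": 0, "y": 0, "z": -5, "fingers": 1}
    - {"wx": 0, "wy": 0, "wz": 0, "x": 0, "y": 0, "z": -5, "fingers": 1}

```text
time: 10.58
tool_pos: [0.5596, -0.1823, 0.1816]
tcp_rot: [2.074, 0.289, -2.073]
wrist_force: [-0.9, 1.9, 2.9]
width: 0.358
```

```bash
cat > chk.py <<'E'
from w import *
def avg(n=5):
    a=[]
    for i in range(n):
        st=monitor.read_state();eyes.read_camera("wrist");a.append(np.r_[st["tool_pos"],st["wrist_force"],st["torque"],st["tcp_rot"]])
    print("t",round(st["time"],2),"pos",np.round(np.mean(a,0)[:3],4),"F",np.round(np.mean(a,0)[3:6],2),"T",np.round(np.mean(a,0)[6:9],3),"w",st["width"],"rot",np.round(a[-1][9:],3))
E
python3 -c "
from chk import *
avg()"
```

```text
t 10.78 pos [ 0.5596 -0.1823  0.1816] F [-1.39  1.48  2.94] T [0.18  0.198 0.019] w 0.356053139281102 rot [ 2.074  0.289 -2.073]
```

Contact came at about 0.186, as expected. There is a small side force of about (-1.4, +1.5) N, so I'm easing the flask that way while pressing down.

Call:
play_rows:
  deltas:
    - {"wx": 0, "wy": 0, "wz": 0, "x": -0.7, "y": 0.7, "z": -2, "fingers": 1}
    - {"wx": 0, "wy": 0, "wz": 0, "x": -0.7, "y": 0.7, "z": -4, "fingers": 1}
    - {"wx": 0, "wy": 0, "wz": 0, "x": -0.7, "y": 0.7, "z": -6, "fingers": 1}
    - {"wx": 0, "wy": 0, "wz": 0, "x": -0.7, "y": 0.7, "z": -7, "fingers": 1}
    - {"wx": 0, "wy": 0, "wz": 0, "x": -0.7, "y": 0.7, "z": -7, "fingers": 1}

```text
time: 11.45
tool_pos: [0.559, -0.1818, 0.1746]
tcp_rot: [2.074, 0.288, -2.072]
wrist_force: [-1.2, 0.9, 5.8]
width: 0.356
```

```bash
python3 -c "
from chk import *
avg()"
```

```text
t 11.65 pos [ 0.559  -0.1818  0.1747] F [-1.49  0.64  6.11] T [0.031 0.221 0.007] w 0.3559642884793541 rot [ 2.074  0.288 -2.072]
```

Call:
play_rows:
  deltas:
    - {"wx": 0, "wy": 0, "wz": 0, "x": -0.6, "y": 0.2, "z": -1, "fingers": 1}
    - {"wx": 0, "wy": 0, "wz": 0, "x": -0.6, "y": 0.2, "z": -2, "fingers": 1}
    - {"wx": 0, "wy": 0, "wz": 0, "x": -0.6, "y": 0.2, "z": -3, "fingers": 1}
    - {"wx": 0, "wy": 0, "wz": 0, "x": -0.6, "y": 0.2, "z": -4, "fingers": 1}
    - {"wx": 0, "wy": 0, "wz": 0, "x": -0.6, "y": 0.2, "z": -5, "fingers": 1}
    - {"wx": 0, "wy": 0, "wz": 0, "x": -0.6, "y": 0.2, "z": -5.5, "fingers": 1}
    - {"wx": 0, "wy": 0, "wz": 0, "x": -0.6, "y": 0.2, "z": -5.5, "fingers": 1}
    - {"wx": 0, "wy": 0, "wz": 0, "x": -0.6, "y": 0.2, "z": -5.5, "fingers": 1}

```text
time: 12.7
tool_pos: [0.5593, -0.1818, 0.171]
tcp_rot: [2.076, 0.287, -2.07]
wrist_force: [-2.5, 1.4, 12.0]
width: 0.353
```

```bash
python3 - <<'E'
from chk import *
avg()
s=eyes.read_camera("scene");np.savez("scene8.npz",**s);c=wrist("w8")
f=lambda c,a,b,w,h:cv2.resize(c["frame"][b:b+h,a:a+w,::-1],None,fx=2.5,fy=2.5)
cv2.imwrite("pics/c8.png",np.hstack([f(s,200,190,130,190),f(c,220,100,180,190)]))
for n,c in(("scene",s),("w",c)):
    P=cloud(c);hsv=cv2.cvtColor(c["frame"],cv2.COLOR_RGB2HSV);H,S,V=[hsv[...,i].astype(int) for i in range(3)]
    r=np.hypot(P[...,0]-.558,P[...,1]+.183)
    m=(H<16)&(H>6)&(S>160)&(V>110)&(r<.046)&(r>.036)&(P[...,2]>.05)
    print(n,"ring z",m.sum(),np.percentile(P[m][:,2],[25,50,75,95]).round(4) if m.any() else 0)
    q=P[(r<.055)&(P[...,2]>.06)&(P[...,2]<.14)&(H>95)&(H<125)&(S>90)];A=np.c_[2*q,np.ones(len(q))];x=np.linalg.lstsq(A,(q**2).sum(1),rcond=None)[0]
    print(n,"sphere",len(q),x[:3].round(4),np.sqrt(x[3]+x[:3]@x[:3]))
E
```

```text
t 12.9 pos [ 0.5593 -0.1818  0.171 ] F [-2.7   1.06 12.13] T [ 0.194  0.407 -0.009] w 0.35485205093861344 rot [ 2.076  0.287 -2.07 ]
13.0 [ 0.5593 -0.1818  0.171 ] [-0.36  0.16  1.88  0.    1.09  0.94] F [-1.9   1.33 11.4 ] 0.3523275590959171
scene ring z 269 [0.0691 0.0702 0.0711 0.0725]
scene sphere 1560 [ 0.5565 -0.185   0.1014] 0.04517408617635737
w ring z 332 [0.071  0.0715 0.0719 0.0725]
w sphere 4993 [ 0.559  -0.1821  0.1023] 0.045395735388144835
```

View pics/c8.png

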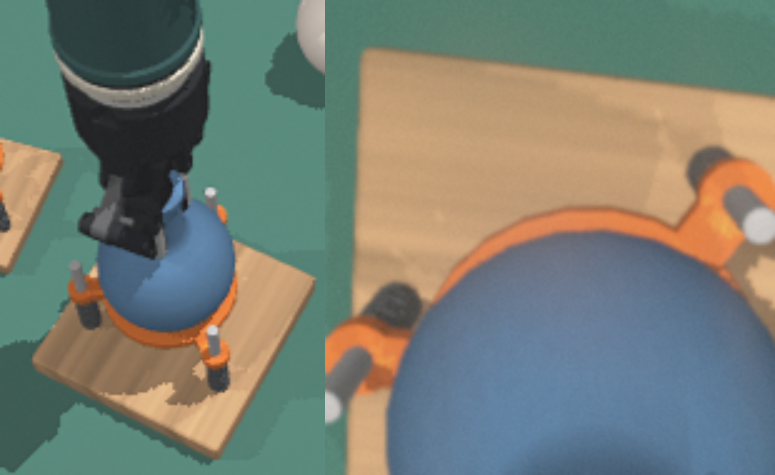

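Force balance gives the ring about 14.7 mm down, TCP height gives 15.0, and vision gives 13.5–14.8. That leaves the stamp at about 2.7 mm, so roughly 2.3 mm more is needed, and the arm yields a little under load.

Call:
play_rows:
  deltas:
    - {"wx": 0, "wy": 0, "wz": 0, "x": -0.6, "y": 0.3, "z": -1, "fingers": 1}
    - {"wx": 0, "wy": 0, "wz": 0, "x": -1.2, "y": 0.5, "z": -2, "fingers": 1}
    - {"wx": 0, "wy": 0, "wz": 0, "x": -1.2, "y": 0.5, "z": -3, "fingers": 1}
    - {"wx": 0, "wy": 0, "wz": 0, "x": -1.2, "y": 0.5, "z": -3, "fingers": 1}
    - {"wx": 0, "wy": 0, "wz": 0, "x": -1.2, "y": 0.5, "z": -3, "fingers": 1}
    - {"wx": 0, "wy": 0, "wz": 0, "x": -1.2, "y": 0.5, "z": -3, "fingers": 1}

```text
time: 13.8
tool_pos: [0.559, -0.1817, 0.1689]
tcp_rot: [2.077, 0.286, -2.067]
wrist_force: [-1.8, -0.4, 13.7]
width: 0.352
```

```bash
cat > fin.py <<'E'
from chk import *
avg(6)
s=eyes.read_camera("scene");c=wrist("w_"+sys.argv[1])
cv2.imwrite(f"pics/s_{sys.argv[1]}.png",s["frame"][:,:,::-1])
for n,c in(("scene",s),("w",c)):
    P=cloud(c);hsv=cv2.cvtColor(c["frame"],cv2.COLOR_RGB2HSV);H,S,V=[hsv[...,i].astype(int) for i in range(3)]
    r=np.hypot(P[...,0]-.558,P[...,1]+.183)
    m=(H<16)&(H>6)&(S>160)&(V>110)&(r<.046)&(r>.036)&(P[...,2]>.05)
    print(n,"ring z",m.sum(),np.percentile(P[m][:,2],[25,50,75,95]).round(4) if m.any() else 0)
    q=P[(r<.055)&(P[...,2]>.06)&(P[...,2]<.14)&(H>95)&(H<125)&(S>90)];A=np.c_[2*q,np.ones(len(q))];x=np.linalg.lstsq(A,(q**2).sum(1),rcond=None)[0]
    print(n,"sphere",len(q),x[:3].round(4),np.sqrt(x[3]+x[:3]@x[:3]))
E
python3 fin.py a
```

```text
t 14.05 pos [ 0.559  -0.1817  0.1689] F [-2.16  0.42 14.36] T [ 0.116  0.33  -0.029] w 0.35417723642739257 rot [ 2.077  0.286 -2.067]
14.15 [ 0.5589 -0.1817  0.1689] [-0.36  0.16  1.89 -0.    1.09  0.94] F [-3.07  0.88 13.97] 0.3564855953748262
scene ring z 264 [0.067  0.0682 0.0693 0.0707]
scene sphere 1626 [ 0.5563 -0.1849  0.0993] 0.04521525409413127
w ring z 332 [0.0689 0.0694 0.0699 0.0705]
w sphere 5793 [ 0.5589 -0.182   0.1003] 0.04535271146859829
```

Call:
play_rows:
  deltas:
    - {"wx": 0, "wy": 0, "wz": 0, "x": -0.3, "y": 0, "z": -0.6, "fingers": 1}
    - {"wx": 0, "wy": 0, "wz": 0, "x": -0.3, "y": 0, "z": -0.6, "fingers": 1}
    - {"wx": 0, "wy": 0, "wz": 0, "x": -0.3, "y": 0, "z": -0.6, "fingers": 1}
    - {"wx": 0, "wy": 0, "wz": 0, "x": -0.3, "y": 0, "z": -0.6, "fingers": 1}
    - {"wx": 0, "wy": 0, "wz": 0, "x": -0.3, "y": 0, "z": -0.6, "fingers": 1}
    - {"wx": 0, "wy": 0, "wz": 0, "x": -0.3, "y": 0, "z": -0.6, "fingers": 1}

```text
time: 14.95
tool_pos: [0.5588, -0.1817, 0.1685]
tcp_rot: [2.078, 0.286, -2.067]
wrist_force: [-2.1, 1.2, 14.0]
width: 0.357
```

```bash
python3 fin.py b
```

```text
t 15.2 pos [ 0.5589 -0.1817  0.1685] F [-1.91  0.7  14.62] T [ 0.149  0.291 -0.015] w 0.34986198243607514 rot [ 2.078  0.286 -2.067]
15.3 [ 0.5588 -0.1817  0.1685] [-0.36  0.16  1.89  0.    1.09  0.94] F [-2.14  1.33 14.85] 0.35451635187381453
scene ring z 254 [0.0668 0.0679 0.0688 0.07  ]
scene sphere 1645 [ 0.5563 -0.185   0.099 ] 0.04520529664368791
w ring z 338 [0.0686 0.069  0.0695 0.0701]
w sphere 6007 [ 0.5588 -0.1821  0.1   ] 0.04531253733160616
```

View pics/s_b.png

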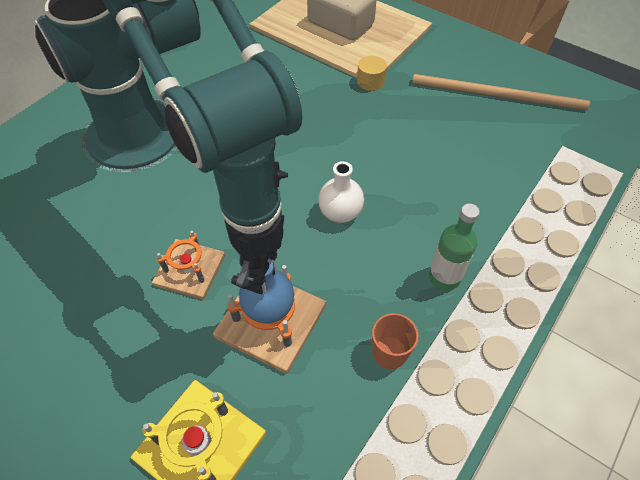

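The picture shows the flask upright in the large orange ring at (267,295). The white flask (342,195), bottle (455,250) and cup (395,340) are unmoved. The force is steady at about 14.6 N, where about 14 N is expected for a 5 mm squeeze. Handing in.

```bash
python3 -c "
from workcell import finish_job
print(finish_job())"
```

```text
the job is handed in; nothing more can be done
None
```

I gripped the blue flask by its neck, seated it upright in the ring of the larger orange stand and pressed it down about 17 mm. I then handed the job in with the arm still holding it there; at the last reading before that the clock stood at about 15 s.

**Stamp squeeze:** the last checks put it at about 4–5.5 mm, close to the half-way mark and well short of the 10 mm stop:

| Check | Ring down | Stamp squeezed |
|---|---|---|
| Tool height | 17.5 mm | about 5.5 mm |
| Wrist force (+14.6 N, steady) | about 17 mm | about 5 mm |
| Wrist and scene cameras | about 16 mm | about 4–4.5 mm |

The checks disagree by about 1.5 mm. The cameras' calibration is only good to about 2 mm.

**Side force and tilt:** a side force of about 2 N and a tool tilt of a few tenths of a degree remained. I tried to ease these out while pressing but did not remove them completely.

**Bystanders:** the white flask, green bottle and terracotta cup look unmoved in the last picture.

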